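# Lock the digester's access panel

## Task

The access panel on top of the bench digester has been left ajar. Press it shut with your fingertips, then set a fingertip in the slot of each of its two cam fasteners and turn it clockwise, until both are fully home with their slots pointing front to back and the panel is locked. Do not lift the panel, and leave everything else standing where it is.

Things in the scene. Friction and masses are not known exactly. Their poses are not given: they have to be found in the camera images.
- reactor: Bench digester, a grey housing fixed to the table: 240 deep (its x) x 450 wide (its y) x 110 mm high. Origin on the table under the middle of the panel; x points to the back (hinge side, away from the robot), y to the left, z up. The panel closes the top from x = -117 to +80, y = -150 to +150 mm; a fixed control deck 115 mm wide, 110 mm high, is to the left of it (y = 160 to 275 mm).
- panel_hinge (a point): Middle of the panel's hinge line, fixed on the housing 110 mm above the table, at the panel's rear edge; axes as the housing's, the hinge runs along y.
- panel (a joint): Opening angle of the white access panel, rad: 0 = shut flat on the housing, positive = front edge raised. It starts ajar (0.35 to 0.6), a stiff friction hinge keeps it wherever it is left, and about 3 to 8 N down near the front edge shuts it. Plate 195 x 300 x 8 mm; shut, its upper face is 118 mm above the table. Once locked, steel tongues under it catch beneath a keeper bar; a fastener turned while the panel is up keeps it from shutting.
- panel_press (a point): Point on the panel's upper face midway between the two fasteners, 165 mm from the hinge and 32 mm behind the front edge: a good place to press. x in the panel towards the hinge, z out of the upper face. There is 100 mm clear between the fasteners.
- cam_left (a joint): Angle of the left (+y) fastener, rad: 0 = its slot runs left-right (parallel to the hinge), grows clockwise seen from above, 1.571 = home against a hard stop with the slot front to back, locked. It starts at 0 to 0.4. It needs about 0.1 N m to turn and stays where it is left.
- cam_right (a joint): The same for the right (-y) fastener.
- cam_left_slot (a point): On the left fastener's axis at the slot floor, turning with it: y along the slot, z out of the panel. Fastener: metal disc, 80 mm diameter, 135 mm from the hinge, 90 mm left of the panel's middle. A slot 30 mm wide, 16 mm deep, open at both ends, crosses it between two raised half-discs. Panel shut: slot floor 122 mm, half-disc tops 138 mm above the table. Push the slot's wall 25 mm off the axis.
- cam_right_slot (a point): The same for the right fastener, 90 mm right of the panel's middle. A fingertip narrower than the slot only spins idly at its middle: push a wall of the slot off the axis, round an arc.
- jar: Bystander: small jar, 40 mm diameter, 55 mm high, standing on the control deck; origin under its centre.
- bottle: Bystander: white bottle, 60 mm diameter, 150 mm high, left of the digester; origin under its centre.
- rack: Bystander: blue rack with capped tubes, 70 x 130 mm, 94 mm high, right of the digester; origin under its centre.
- beaker: Bystander: glass beaker, 66 mm diameter, 85 mm high, left of the digester; origin under its centre.
- phone: Bystander: black phone lying flat, 150 x 72 x 9 mm; origin under its centre.
- marker: Bystander: marker lying flat in front of the digester, 120 x 13 mm, 14 mm high; origin under its centre.

How it is judged:
By the outcome, as a careful person would: the job done as asked, in the order asked, and still so for the second after the job is handed in, with the robot touching nothing.
It also fails if it takes over 70 s, if anything falls off the work surface, if the arm or the gripper's body presses on something with over 40 N, if the wrist force passes 120 N, or if a joint passes its speed limit or range.

## Robot

A 6-joint arm with a two-finger parallel gripper is mounted at the origin on the work surface. World frame = base frame: x ahead of the robot, y to its left, z up, the work surface at z = 0. Lengths are in mm, angles in rad, forces in N, time in s.
With the tool pointing down it reaches from about 350 to 850 mm from the base axis. Payload 8.1 kg.
Tool frame: the origin (TCP) lies at the very end of the fingers, on their centre line; the grasp point (between the pads) lies 19 mm behind it; z points along the fingers, y is the line along which they close (so a half turn about z gives the same grasp; the last joint's range is limited). The gripper opens to 85 mm and grips with 20 to 120 N. Pads are 22 mm wide; open, the fingers measure 114 mm over their backs; the gripper's body (76 mm by 85 mm) begins 54 mm behind the grasp point. The pads swing forward as they close: fully open they stand 13 mm farther back than shut.
Start: joints at [-1.389, 0.13, 1.488, -0, 1.523, -0.085], TCP at [158.208, -578.771, 231.292] pointing down, gripper open.
Joint ranges: [-2.96, 2.96], [-0.89, 2.26], [0.02, 2.5], [-1.34, 4.48], [0, 2.73], [-2.66, 2.66]. Speed limits (rad/s): [2.39, 2.39, 2.79, 3.14, 3.14, 3.14].

## Interface

Orientations are given as a unit quaternion [x, y, z, w].
In Python, from cell import state, read_camera, close_job gives the robot as it stands. The module is installed in compiled form; this text tells all that it offers.
- The arm moves only by the tool play_rows, never from a script. Its argument "motion" is a list of rows, each a list of 6 numbers: the shift along the world's x, y, z in mm, then the turn, a rotation vector about the world's x, y, z in degrees. A call has 1 to 12 rows; each row is the pose to reach, as a shift and turn from the pose commanded when the call began; what a row does not reach only later rows make up. A row lasts 1/8 s, in which the tool goes at most 62.5 mm and 10.7 degrees, less where a joint would pass 70% of its speed; a pose out of reach is approached as far as the arm can. A call with a gripper value outside its range is refused whole. "gripper" is the finger opening in mm, from 0 to 85.4, set as the call begins (left out, the last holds). The fingers move at their own pace and stop on an object; "newtons" is the grip in N (left out, the last holds). Time passes only in rows, so rows that repeat a pose let the fingers close. It gives the time, the measured TCP pose, the force, the opening and the grip force at its end, in the units of the state.
- state(): the state, without advancing time (a new reading comes with each control period).
- read_camera(name): name is "scene" or "side" or "wrist"; returns a dict with "frame" (420x560x3 uint8, red, green, blue), "z_map" (420x560 float32, mm along the optical axis (not along the pixel's ray), 0 where there is no reading), "vfov" (degrees; the focal length in pixels is half the picture's height over the tangent of half this angle, whatever the lens; pixels are square), "cx", "cy" (the principal point, pixels), "xyz" and "rotation" of the camera in the world; the wrist camera has in their place "tool_from_camera" (4x4, takes a point from camera to tool coordinates, whose origin is the TCP and whose axes are the flange's). Camera axes: x right, y up, looking along -z (the intrinsics and any distortion apply to the point x, -y, -z); pixel columns grow to the right and rows downward; lengths in mm; the calibration is good to about 2 mm. The wrist camera is an equidistant fisheye: a pixel r from the principal point sees the ray r / f radians off the axis. A picture is of the moment at which its call begins: read the wrist's pose just before it.
- close_job(): hands the job in; it is judged then, once.
The state is a dict: "clock": time; "q": joint angles; "joint_velocities": joint speeds; "tau": joint torques, N m; "ee_pos": TCP position; "eef_rot": TCP orientation; "wrist_force": force on the tool from outside, world axes, zero at the start; "wrist_torque": the same for the moment, N m; "finger_gap": opening from 0.0 (shut) to 1.0 (fully open); "gripper_force": force on a finger pad.
Only numpy, scipy, OpenCV 4.12 (cv2) and the standard library are available. Lean on these libraries where they do the work, as an engineer would, in place of code of your own. Each camera call takes 0.05 s, during which the arm holds its last target. There are 200 camera calls.

## Working session

There is one attempt and no reset: what is moved stays moved. The work goes in short steps, Python scripts to look and compute and a tool call to move; the robot and the scene stay as the last step left them, time stands still between calls to the robot, and variables do not carry over. Pictures are saved under pics/ and viewed, at most 10 in all, crops included, and the job is handed in when it is done.

Besides the shell and the picture viewer there is one more tool, called as name(argument=value, ...), one argument or row to a line, values as JSON. play_rows: Moves the arm, as the interface text tells. Its arguments: {"type":"object","properties":{"motion":{"type":"array","items":{"type":"array","items":{"type":"number"}}},"gripper":{"type":"number"},"newtons":{"type":"number"}},"required":["motion"]}

```bash
mkdir -p pics; cat > h.py <<'E'
import numpy as np, cv2
from cell import state, read_camera
def pts(c):
    f=210/np.tan(np.radians(c['vfov'])/2)
    v,u=np.mgrid[0:420,0:560]; z=c['z_map']
    p=np.stack([(u-c['cx'])/f*z,-(v-c['cy'])/f*z,-z],-1)
    R=np.array(c['rotation'])
    if R.shape!=(3,3):
        from scipy.spatial.transform import Rotation as Ro
        R=Ro.from_quat(R).as_matrix()
    P=p@R.T+np.array(c['xyz']); P[z<=0]=np.nan
    return P
E
python3 - <<'E'
from h import *
s=state(); print(s)
for n in ['scene','side']:
    c=read_camera(n); print({k:v for k,v in c.items() if k not in('frame','z_map')})
    cv2.imwrite(f'pics/{n}0.png',c['frame'][:,:,::-1]); np.savez(f'{n}0.npz',P=pts(c),f=c['frame'])
E
```

```text
{'clock': 0.0, 'q': array([-1.38941290e+00,  1.31140354e-01,  1.48932045e+00,  1.97487551e-05,
        1.52301070e+00, -8.54026066e-02]), 'joint_velocities': array([-6.94767416e-04, -1.06033730e-03, -6.63043313e-04,  1.42389411e-04,
        4.57975863e-05, -4.22771500e-05]), 'tau': array([ 1.09956098e-03, -5.69405329e+01, -5.00538433e+01, -2.06748257e-05,
        1.48348405e-02,  4.41100451e-05]), 'ee_pos': array([ 158.10345801, -578.20449205,  230.2342697 ]), 'eef_rot': array([ 9.91115962e-01,  1.32997243e-01, -3.52146839e-05, -9.38814416e-04]), 'wrist_force': array([-0.49789088,  0.21721668,  0.31950866]), 'wrist_torque': array([-0.00966513,  0.0102577 ,  0.07706785]), 'gripper_force': 0.0, 'finger_gap': 0.994162404307494}
{'vfov': 57.81818731025969, 'cx': 279.523897875143, 'cy': 209.78613399476262, 'xyz': array([ 819.92995606, -473.95443142,  801.51032618]), 'rotation': array([0.31881243, 0.0909684 , 0.26231591, 0.90624155])}
{'vfov': 47.00441291561641, 'cx': 280.27965114613147, 'cy': 205.92986693820941, 'xyz': array([ 235.69494016, -674.53380522,  988.62184375]), 'rotation': array([ 0.33228552, -0.06853706, -0.20671371,  0.91769191])}
```

View pics/scene0.png

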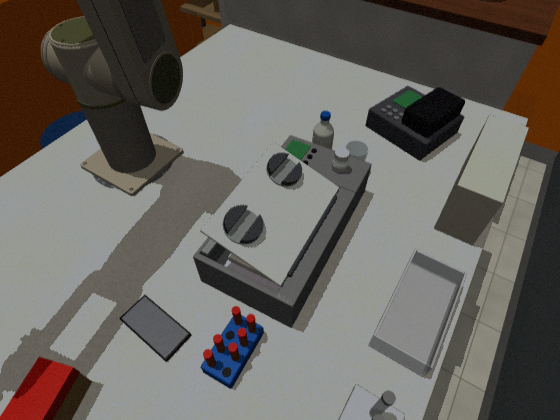

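View pics/side0.png

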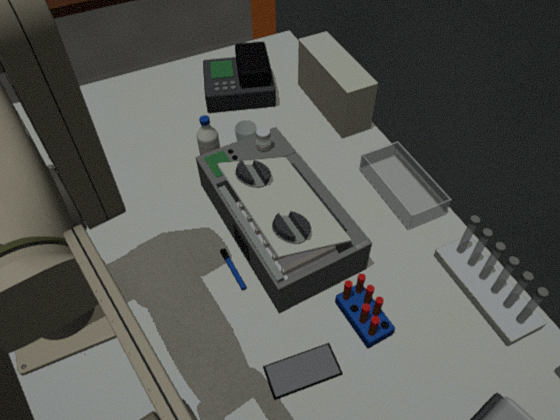

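```bash
python3 - <<'E'
from h import *
A=[np.load(f'{n}0.npz') for n in('scene','side')]
for a in A:
    P=a['P'].reshape(-1,3); F=a['f'].reshape(-1,3)
    tz=np.isfinite(P[:,2])
    m=tz&(P[:,2]>100)&(P[:,2]<113)&(P[:,0]>200)&(P[:,0]<1000)&(abs(P[:,1])<500)
    Q=P[m]; g=np.zeros((400,500),np.uint8); ij=((Q[:,:2]-[200,-500])/2).astype(int)
    g[ij[:,0],ij[:,1]]=255
    g=cv2.morphologyEx(g,cv2.MORPH_CLOSE,np.ones((4,4)))
    n,l,st,ce=cv2.connectedComponentsWithStats(g)
    for k in np.argsort(-st[1:,4])[:4]+1:
        q=Q[l[ij[:,0],ij[:,1]]==k]; print(st[k,4],q.min(0),q.max(0),np.median(q[:,2]),cv2.minAreaRect(q[:,:2].astype(np.float32)))
    # table plane check
    t=P[tz&(abs(P[:,2])<15)]; print('table',np.median(t[:,2]))
E
```

```text
8179 [ 408.86194045 -207.84904141  100.00808421] [674.22416884 253.55349944 112.97798569] 110.44673357391275 ((541.1807250976562, 22.642730712890625), (238.56124877929688, 450.71600341796875), 3.7194294929504395)
198 [446.99112021 300.51837019 100.17105739] [491.63843561 333.62518112 112.63491521] 106.10353208114088 ((472.2559814453125, 313.6509704589844), (46.490760803222656, 26.564502716064453), 19.48122787475586)
155 [647.14655801 472.3412621  100.05421944] [738.68429672 499.5803544  112.95061418] 106.98330592964703 ((693.0443115234375, 485.5850524902344), (91.54191589355469, 27.12163543701172), 0.5446880459785461)
137 [852.65304306 230.00267538 100.14284322] [947.98846156 234.92622782 112.90199726] 107.31730339922342 ((900.3134765625, 232.2996826171875), (95.35063934326172, 4.824891090393066), 0.7529512643814087)
table 0.6464905697388303
10096 [ 409.64782386 -209.24405959  100.10191513] [674.88507576 252.28204738 112.99618376] 109.81596000728348 ((542.0458374023438, 22.4837646484375), (240.7014617919922, 451.03704833984375), 3.984560251235962)
418 [849.76471462 228.84122471 100.08239038] [949.83394771 494.15792961 112.80022189] 106.69798646454262 ((860.0032958984375, 347.78948974609375), (90.68141174316406, 278.483642578125), 19.801979064941406)
198 [448.62044992 299.96464988 100.0480341 ] [493.56529809 337.66827731 112.82044228] 107.00076398114055 ((468.32373046875, 317.4561462402344), (31.4375057220459, 46.692283630371094), 75.38704681396484)
175 [646.63531786 472.60566053 100.14193523] [729.07215575 499.51106691 112.76638099] 106.88830506374904 ((687.4180908203125, 484.83050537109375), (9.22624397277832, 85.61721801757812), 73.89260864257812)
table 0.17215140212505275
```

```bash
cat >> h.py <<'E'
yaw=np.radians(3.85); C,S=np.cos(yaw),np.sin(yaw); RH=np.array([[C,-S,0],[S,C,0],[0,0,1]]); OH=np.array([545.,-27.3,0])
def loc(P): return (P-OH)@RH
def glob(p): return np.array(p)@RH.T+OH
E
python3 - <<'E'
from h import *
for n in('scene','side'):
    a=np.load(f'{n}0.npz'); L=loc(a['P'].reshape(-1,3)); F=a['f'].reshape(-1,3).astype(int)
    m=np.isfinite(L[:,2])&(abs(L[:,1])<150)&(L[:,0]>-125)&(L[:,0]<85)&(L[:,2]>112)&(L[:,2]<240)
    L=L[m];F=F[m]; b=F.sum(1)
    w=(b>np.percentile(b,60))&(abs(L[:,1])<40)
    k=np.polyfit(L[w,0],L[w,2],1)
    for _ in range(5):
        r=L[w,2]-np.polyval(k,L[w,0]); k=np.polyfit(L[w,0][abs(r)<4],L[w,2][abs(r)<4],1)
    th=np.arctan(-k[0]); print(n,'angle',th,'z at x=80',np.polyval(k,80),'x range',L[w,0].min())
    h=(L[:,2]-np.polyval(k,L[:,0]))*np.cos(th)
    s=(80-L[:,0])/np.cos(th)+h*0  # approx dist from hinge
    s=(80-L[:,0])*np.cos(th)+(L[:,2]-118)*np.sin(th)
    for sd in(1,-1):
        d=(h>14)&(h<26)&(L[:,1]*sd>30); uv=np.c_[s,L[:,1]][d].astype(np.float32)
        c,r=cv2.minEnclosingCircle(uv); print(sd,d.sum(),c,r,'h',np.median(h[d]))
        g=np.zeros((100,100),np.uint8)
        e=(h>1)&(h<10)&(np.hypot(s-c[0],L[:,1]-c[1])<36)&(L[:,1]*sd>0); q=np.c_[s,L[:,1]][e]
        if len(q)>10:
            v=np.linalg.svd(q-q.mean(0))[2][0]; print(' slot floor',len(q),q.mean(0),'dir s,y',v)
E
```

```text
scene angle 0.3610118985735141 z at x=80 118.35638692104013 x range -103.95089472758796
1 450 (134.18939208984375, 89.95235443115234) 41.09783172607422 h 19.931398942865613
 slot floor 294 [135.63405827  88.87614315] dir s,y [ 0.06395163 -0.997953  ]
-1 618 (134.39651489257812, -90.3660888671875) 41.110958099365234 h 19.797792886074898
 slot floor 419 [134.76616025 -91.38025248] dir s,y [ 0.00131427 -0.99999914]
side angle 0.36109273893705157 z at x=80 118.82271929796843 x range -102.10550684064754
1 380 (130.1016845703125, 89.1891860961914) 43.37875747680664 h 19.364204898003354
 slot floor 173 [124.98975909  86.24806391] dir s,y [ 0.1424201 -0.9898063]
-1 499 (132.718017578125, -91.25228118896484) 42.642333984375 h 19.48712144296048
 slot floor 219 [124.39143001 -93.89622103] dir s,y [ 0.0780626  -0.99694846]
```

play_rows(
  motion=[
    [20, 35, 20, 0, 0, 10],
    [45, 80, 30, 0, 0, 20],
    [70, 125, 30, 0, 0, 30],
    [95, 170, 30, 0, 0, 40],
    [120, 215, 30, 0, 0, 50],
    [145, 260, 30, 0, 0, 60],
    [170, 305, 30, 0, 0, 70],
    [195, 350, 30, 0, 0, 80],
    [220, 395, 30, 0, 0, 90],
    [245, 440, 30, 0, 0, 100],
    [270, 485, 30, 0, 0, 110],
    [290, 520, 30, 0, 0, 120],
  ],
  gripper=0,
)

```text
clock: 1.6
ee_pos: [448.6, -56.8, 261.0]
eef_rot: [0.377, 0.926, 0.0, -0.0]
wrist_force: [-0.0, -1.4, 1.3]
finger_gap: -0.001
gripper_force: 0.0
```

play_rows(
  motion=[
    [10, 20, 0, 0, 0, 10],
    [18, 26, 0, 0, 0, 20],
    [21, 26, 0, 0, 0, 30],
    [21, 26, 0, 0, 0, 40],
    [21, 26, 0, 0, 0, 48],
    [21, 26, -30, 0, 0, 48],
    [21, 26, -60, 0, 0, 48],
    [21, 26, -60, 0, 0, 48],
  ],
)

```text
clock: 2.6
ee_pos: [467.1, -32.4, 198.4]
eef_rot: [-0.029, 1.0, 0.001, -0.003]
wrist_force: [-0.2, 0.4, -0.2]
finger_gap: -0.003
gripper_force: 0.0
```

play_rows(
  motion=[
    [0, 0, -10, 0, 0, 0],
    [0, 0, -18, 0, 0, 0],
    [0, 0, -26, 0, 0, 0],
    [-1, 0, -34, 0, 0, 0],
    [-2, 0, -42, 0, 0, 0],
    [-3, 0, -50, 0, 0, 0],
    [-4, 0, -58, 0, 0, 0],
    [-5, 0, -64, 0, 0, 0],
    [-6, 0, -70, 0, 0, 0],
    [-6, 0, -74, 0, 0, 0],
    [-6, 0, -77, 0, 0, 0],
    [-6, 0, -77, 0, 0, 0],
  ],
)

```text
clock: 4.1
ee_pos: [463.2, -32.5, 123.9]
eef_rot: [-0.029, 1.0, 0.0, -0.0]
wrist_force: [0.2, 0.3, -0.5]
finger_gap: 0.002
gripper_force: 0.0
```

play_rows(
  motion=[
    [-1, 0, -2, 0, 0, 0],
    [-2, 0, -4, 0, 0, 0],
    [-2, 0, -6, 0, 0, 0],
    [-2, 0, -8, 0, 0, 0],
    [-2, 0, -9, 0, 0, 0],
    [-2, 0, -9, 0, 0, 0],
  ],
)

```text
clock: 4.85
ee_pos: [461.8, -32.8, 117.8]
eef_rot: [-0.029, 1.0, -0.0, 0.001]
wrist_force: [-9.0, 2.1, 25.1]
finger_gap: 0.004
gripper_force: 12.5
```

play_rows(
  motion=[
    [0, 0, 10, 0, 0, 0],
    [0, 0, 40, 0, 0, 0],
    [0, 0, 90, 0, 0, 0],
    [-40, 0, 140, 0, 0, 0],
    [-90, 0, 180, 0, 0, 0],
    [-90, 0, 180, 0, 0, 0],
  ],
)

```text
clock: 5.6
ee_pos: [370.7, -33.1, 299.2]
eef_rot: [-0.028, 1.0, -0.001, 0.003]
wrist_force: [0.7, 0.6, -0.1]
finger_gap: 0.001
gripper_force: 0.0
```

```bash
cat > m.py <<'E'
from h import *
import sys
for n in('scene','side'):
    c=read_camera(n); cv2.imwrite(f'pics/{n}{sys.argv[1]}.png',c['frame'][:,:,::-1])
    L=loc(pts(c).reshape(-1,3))
    m=np.isfinite(L[:,2])&(abs(L[:,1])<150)&(L[:,0]>-116)&(L[:,0]<78)&(L[:,2]>105)&(L[:,2]<160); L=L[m]
    w=(abs(L[:,1])<40)
    print(n,'panel fit',np.polyfit(L[w,0],L[w,2],1),np.median(L[w,2]))
    for sd in(1,-1):
        d=(L[:,2]>132)&(L[:,2]<145)&(L[:,1]*sd>30)
        if d.sum()<50: print('few');continue
        q=L[d][:,:2].astype(np.float32); ce,r=cv2.minEnclosingCircle(q)
        # slot normal: 2-cluster axis of the half-disc tops
        _,lab,cc=cv2.kmeans(q,2,None,(3,50,.1),5,cv2.KMEANS_PP_CENTERS); v=cc[1]-cc[0]
        print(sd,'centre',ce,r,glob([*ce,0])[:2],'cam deg', (-np.degrees(np.arctan2(v[1],v[0]))+90)%180-90, cc.mean(0))
E
python3 m.py 1
```

```text
scene panel fit [1.09859947e-03 1.18548300e+02] 118.50921126299272
1 centre (-57.388275146484375, 88.9796142578125) 42.003971099853516 [481.76673316  57.62549583] cam deg 5.9853973 [-55.537254  88.245926]
-1 centre (-56.851783752441406, -90.35725402832031) 41.55160140991211 [ 494.3435199  -121.27063209] cam deg 1.7648621 [-55.686905 -91.464455]
side panel fit [1.3290090e-03 1.1801132e+02] 117.97306588908924
1 centre (-54.36833953857422, 89.05628204345703) 41.797760009765625 [484.77470571  57.90476303] cam deg 3.9738464 [-55.38386  87.2314 ]
-1 centre (-54.52663040161133, -91.6796875) 41.62923812866211 [ 496.75222026 -122.43395962] cam deg -1.3815918 [-55.568947 -92.11914 ]
```

play_rows(
  motion=[
    [40, 30, 0, 0, 0, -2],
    [80, 60, 0, 0, 0, -4],
    [113, 91, 0, 0, 0, -4.3],
    [113, 91, -40, 0, 0, -4.3],
    [113, 91, -90, 0, 0, -4.3],
    [113, 91, -130, 0, 0, -4.3],
    [113, 91, -150, 0, 0, -4.3],
    [113, 91, -150, 0, 0, -4.3],
  ],
  gripper=40,
)

```text
clock: 6.7
ee_pos: [481.4, 58.3, 140.5]
eef_rot: [0.009, 1.0, -0.0, -0.004]
wrist_force: [0.1, 0.9, 0.9]
finger_gap: 0.468
gripper_force: 0.0
```

```bash
python3 - <<'E'
from h import *
s=state(); print(s['ee_pos'],s['eef_rot'],s['finger_gap'],s['q'])
for n in('wrist',):
    c=read_camera(n); cv2.imwrite(f'pics/{n}1.png',c['frame'][:,:,::-1])
E
```

```text
[481.35224503  58.3150673  140.51060668] [ 8.75424447e-03  9.99951583e-01 -1.27583450e-04 -4.49206811e-03] 0.4679073215573574 [ 1.48016397e-02 -1.13039506e-01  1.90130173e+00 -4.44465713e-05
  1.36231811e+00 -1.53847640e+00]
```

View pics/wrist1.png

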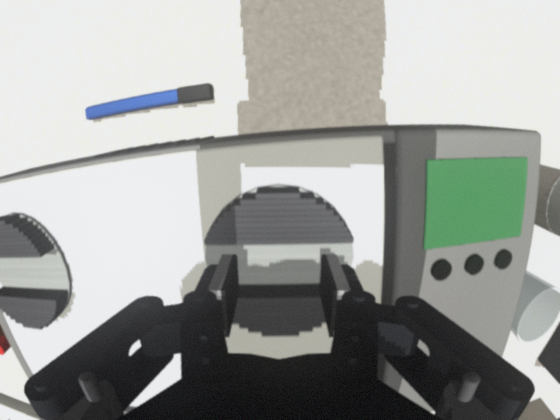

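play_rows(
  motion=[
    [2, 0, 0, 0, 0, 0],
    [2, 0, 0, 0, 0, 0],
    [2, 0, -4, 0, 0, 0],
    [2, 0, -8, 0, 0, 0],
    [2, 0, -12, 0, 0, 0],
    [2, 0, -15, 0, 0, 0],
    [2, 0, -15, 0, 0, 0],
    [2, 0, -15, 0, 0, 0],
  ],
)

```text
clock: 7.75
ee_pos: [486.3, 58.2, 130.4]
eef_rot: [0.009, 1.0, 0.0, 0.0]
wrist_force: [-0.2, 0.4, 0.0]
finger_gap: 0.471
gripper_force: 0.0
```

play_rows(
  motion=[
    [-2.5, 0, 0, 0, 0, 0],
    [-2.5, 0, -2, 0, 0, 0],
    [-2.5, 0, -4, 0, 0, 0],
    [-2.5, 0, -6, 0, 0, 0],
    [-2.5, 0, -8, 0, 0, 0],
    [-2.5, 0, -8, 0, 0, 0],
  ],
)

```text
clock: 8.5
ee_pos: [483.6, 58.2, 122.0]
eef_rot: [0.009, 1.0, -0.0, -0.0]
wrist_force: [0.5, -0.3, 0.2]
finger_gap: 0.466
gripper_force: 0.0
```

play_rows(
  motion=[
    [0, 0, -2, 0, 0, -3],
    [0, 0, -2, 0, 0, -9],
    [0, 0, -2, 0, 0, -16],
    [0, 0, -2, 0, 0, -23],
    [0, 0, -2, 0, 0, -30],
    [0, 0, -2, 0, 0, -37],
    [0, 0, -2, 0, 0, -44],
    [0, 0, -2, 0, 0, -51],
    [0, 0, -2, 0, 0, -58],
    [0, 0, -2, 0, 0, -65],
    [0, 0, -2, 0, 0, -72],
    [0, 0, -2, 0, 0, -72],
  ],
)

```text
clock: 10.0
ee_pos: [483.7, 58.4, 120.5]
eef_rot: [0.595, 0.804, 0.0, -0.0]
wrist_force: [-1.2, 1.1, 1.6]
finger_gap: 0.47
gripper_force: 1.2
```

```bash
python3 - <<'E'
from h import *
s=state(); print(s['ee_pos'],s['eef_rot'],s['wrist_force'],s['wrist_torque'])
c=read_camera('wrist'); cv2.imwrite('pics/wrist2.png',c['frame'][:,:,::-1])
E
```

```text
[483.72155581  58.3679878  120.49124707] [ 5.94585498e-01  8.04032386e-01  7.60316065e-05 -4.15157541e-05] [-1.24465726  1.07241606  1.59602983] [0.07974841 0.21128151 0.0363145 ]
```

View pics/wrist2.png

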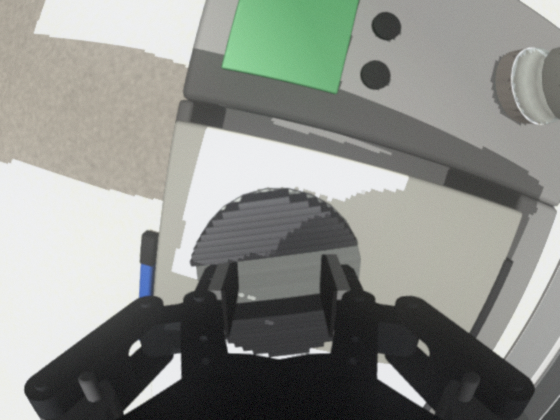

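play_rows(
  motion=[
    [0, 0, 0, 0, 0, -6],
    [0, 0, 0, 0, 0, -11],
    [0, 0, 0, 0, 0, -15],
    [0, 0, 0, 0, 0, -18],
    [0, 0, 0, 0, 0, -20],
    [0, 0, 0, 0, 0, -22],
    [0, 0, 0, 0, 0, -22],
  ],
)

```text
clock: 10.92
ee_pos: [483.8, 58.3, 120.5]
eef_rot: [0.737, 0.676, 0.0, 0.0]
wrist_force: [-0.2, 1.2, 2.7]
finger_gap: 0.469
gripper_force: 2.8
```

```bash
python3 - <<'E'
from h import *
s=state(); print(s['ee_pos'],2*np.degrees(np.arctan2(s['eef_rot'][1],s['eef_rot'][0])),s['wrist_force'],s['wrist_torque'])
E
```

```text
[483.8309974   58.34605874 120.47286061] 85.00675701606283 [-0.16448539  1.18201967  2.72502765] [ 0.26947833  0.27815127 -0.03244641]
```

play_rows(
  motion=[
    [0, 0, 0, 0, 0, -2],
    [0, 0, 0, 0, 0, -4],
    [0, 0, 0, 0, 0, -4],
  ],
)

```text
clock: 11.3
ee_pos: [483.9, 58.4, 120.5]
eef_rot: [0.76, 0.65, 0.0, 0.0]
wrist_force: [-1.1, 2.4, 5.6]
finger_gap: 0.474
gripper_force: 36.7
```

```bash
python3 - <<'E'
from h import *
s=state(); print(s['ee_pos'],2*np.degrees(np.arctan2(s['eef_rot'][1],s['eef_rot'][0])),s['wrist_force'],s['wrist_torque'])
E
```

```text
[483.87131216  58.35100715 120.49686204] 81.0497866352203 [-1.05262143  2.44311687  5.64744176] [0.31581305 0.20442087 2.1322388 ]
```

play_rows(
  motion=[
    [0, 0, 0, 0, 0, 5],
    [0, 0, 0, 0, 0, 10],
    [0, 0, 6, 0, 0, 10],
    [0, 0, 15, 0, 0, 10],
    [0, 0, 40, 0, 0, 10],
    [0, 0, 75, 0, 0, 18],
    [2, -30, 75, 0, 0, 28],
    [4, -60, 75, 0, 0, 38],
    [6, -90, 75, 0, 0, 48],
    [8, -120, 75, 0, 0, 58],
    [10, -150, 75, 0, 0, 68],
    [12, -180, 75, 0, 0, 78],
  ],
)

```text
clock: 12.8
ee_pos: [495.7, -122.9, 195.8]
eef_rot: [0.181, 0.984, -0.0, 0.0]
wrist_force: [0.3, 0.2, -1.3]
finger_gap: 0.464
gripper_force: 0.0
```

play_rows(
  motion=[
    [0, 0, 0, 0, 0, 10],
    [0, 0, 0, 0, 0, 20],
    [0, 0, 0, 0, 0, 25],
    [0, 0, -25, 0, 0, 25],
    [0, 0, -45, 0, 0, 25],
    [0, 0, -45, 0, 0, 25],
    [0, 0, -45, 0, 0, 25],
  ],
)

```text
clock: 13.68
ee_pos: [496.1, -122.0, 151.4]
eef_rot: [-0.034, 0.999, -0.0, 0.0]
wrist_force: [-0.0, -0.1, -0.5]
finger_gap: 0.47
gripper_force: 0.0
```

```bash
python3 - <<'E'
from h import *
s=state(); print(s['ee_pos'],2*np.degrees(np.arctan2(s['eef_rot'][1],s['eef_rot'][0])),s['wrist_force'],s['wrist_torque'])
c=read_camera('wrist'); cv2.imwrite('pics/wrist3.png',c['frame'][:,:,::-1])
E
```

```text
[ 496.14055462 -121.99332757  151.37885639] 183.9409179760666 [-0.01867577 -0.1280733  -0.47040097] [ 0.01789299 -0.0335473  -0.0083946 ]
```

View pics/wrist3.png

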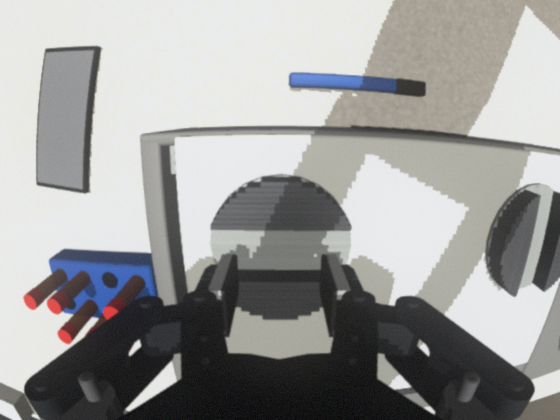

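play_rows(
  motion=[
    [0, 0.5, -8, 0, 0, 0],
    [0, 0.5, -14, 0, 0, 0],
    [0, 0.5, -18, 0, 0, 0],
    [0, 0.5, -22, 0, 0, 0],
    [0, 0.5, -26, 0, 0, 0],
    [0, 0.5, -29, 0, 0, 0],
    [0, 0.5, -31, 0, 0, 0],
    [0, 0.5, -31, 0, 0, 0],
  ],
)

```text
clock: 14.72
ee_pos: [495.7, -121.3, 120.4]
eef_rot: [-0.035, 0.999, -0.0, -0.0]
wrist_force: [-5.0, 1.2, 9.5]
finger_gap: 0.469
gripper_force: 5.0
```

play_rows(
  motion=[
    [0, 0, 1, 0, 0, -3],
    [0, 0, 1, 0, 0, -9],
    [0, 0, 1, 0, 0, -16],
    [0, 0, 1, 0, 0, -23],
    [0, 0, 1, 0, 0, -30],
    [0, 0, 1, 0, 0, -37],
    [0, 0, 1, 0, 0, -44],
    [0, 0, 1, 0, 0, -51],
    [0, 0, 1, 0, 0, -58],
    [0, 0, 1, 0, 0, -65],
    [0, 0, 1, 0, 0, -72],
    [0, 0, 1, 0, 0, -72],
  ],
)

```text
clock: 16.23
ee_pos: [495.7, -121.2, 120.5]
eef_rot: [0.559, 0.829, -0.0, -0.0]
wrist_force: [-2.6, 0.3, 2.4]
finger_gap: 0.469
gripper_force: 1.7
```

play_rows(
  motion=[
    [0, 0, 0, 0, 0, -7],
    [0, 0, 0, 0, 0, -13],
    [0, 0, 0, 0, 0, -19],
    [0, 0, 0, 0, 0, -23],
    [0, 0, 0, 0, 0, -26],
    [0, 0, 0, 0, 0, -28],
    [0, 0, 0, 0, 0, -28],
  ],
)

```text
clock: 17.1
ee_pos: [495.8, -121.3, 120.5]
eef_rot: [0.743, 0.67, 0.0, 0.0]
wrist_force: [-2.8, 0.9, 3.6]
finger_gap: 0.468
gripper_force: 8.9
```

```bash
python3 - <<'E'
from h import *
s=state(); print(s['ee_pos'],2*np.degrees(np.arctan2(s['eef_rot'][1],s['eef_rot'][0])),s['wrist_force'],s['wrist_torque'])
E
```

```text
[ 495.79388057 -121.25558913  120.51060655] 84.09136406564389 [-2.77650345  0.93800953  3.58297033] [0.20813237 0.4036272  0.40793446]
```

play_rows(
  motion=[
    [0, 0, 0, 0, 0, -1.5],
    [0, 0, 0, 0, 0, -3],
    [0, 0, 0, 0, 0, -3],
  ],
)

```text
clock: 17.48
ee_pos: [495.8, -121.2, 120.5]
eef_rot: [0.76, 0.65, -0.0, 0.0]
wrist_force: [-2.4, 1.4, 5.3]
finger_gap: 0.465
gripper_force: 36.6
```

```bash
python3 - <<'E'
from h import *
s=state(); print(s['ee_pos'],2*np.degrees(np.arctan2(s['eef_rot'][1],s['eef_rot'][0])),s['wrist_force'],s['wrist_torque'])
E
```

```text
[ 495.75704554 -121.23087477  120.48668572] 81.08491029703157 [-2.4346667   1.40402131  5.33843251] [0.18252857 0.47992232 2.15085941]
```

play_rows(
  motion=[
    [0, 0, 0, 0, 0, 5],
    [0, 0, 0, 0, 0, 9],
    [0, 0, 6, 0, 0, 9],
    [0, 0, 15, 0, 0, 9],
    [0, 0, 40, 0, 0, 9],
    [0, 0, 80, 0, 0, 9],
    [-40, 0, 120, 0, 0, 9],
    [-90, 0, 150, 0, 0, 9],
    [-110, 0, 180, 0, 0, 9],
    [-110, 0, 180, 0, 0, 9],
    [-110, 0, 180, 0, 0, 9],
  ],
)

```text
clock: 18.85
ee_pos: [386.0, -121.3, 300.2]
eef_rot: [0.708, 0.707, 0.0, 0.0]
wrist_force: [-0.4, -0.3, -0.6]
finger_gap: 0.471
gripper_force: 0.0
```

```bash
python3 m.py 2
```

```text
scene panel fit [1.78071968e-03 1.18515877e+02] 118.48736695373725
1 centre (-55.381351470947266, 89.22306823730469) 42.045806884765625 [483.75278109  58.00315453] cam deg 88.912994 [-55.450768  88.359795]
-1 centre (-56.86854553222656, -90.21416473388672) 41.17749786376953 [ 494.31718827 -121.12899117] cam deg 88.371185 [-55.465343 -91.17163 ]
side panel fit [2.35503469e-03 1.17970881e+02] 117.92289751361852
1 centre (-53.16050720214844, 88.5120849609375) 41.743709564208984 [486.01635218  57.44289351] cam deg 72.34296 [-55.51019   87.283005]
-1 centre (-54.391719818115234, -91.47921752929688) 41.84793472290039 [ 496.87336591 -122.22488354] cam deg -88.71828 [-55.7959  -91.69184]
```

View pics/scene2.png

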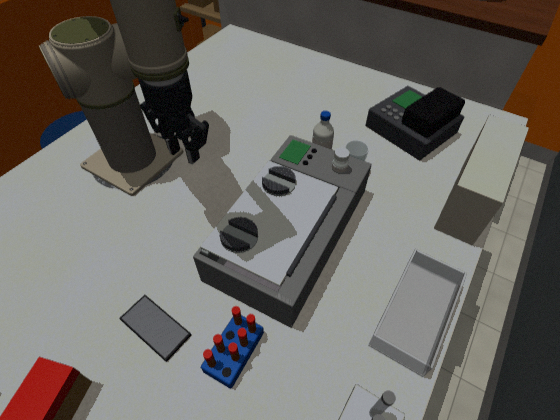

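Both slots (scene image, near pixels 279,181 and 239,235) run front to back, the panel is flat, and the bystanders are where they started.

```bash
python3 -c "
from cell import close_job; print(close_job())"
```

```text
the job is handed in; nothing more can be done
None
```

The panel is pressed shut, both cam fasteners were turned clockwise until they hit their stops with the slots front to back, and the job is handed in at about 19 s; the hand-in returned no verdict, and one side-camera reading put the left slot at 72° instead of 90°, which I put down to the arm blocking that view (the scene camera read 89°).

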